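# Queue the sample jars and hold the reagent turntable

## Robot

A 7-joint arm with a two-finger parallel gripper is mounted at the origin on a cart in front of the work surface, level with it; the furniture and walls round the work are solid. World frame = base frame: x ahead of the robot, y to its left, z up, the work surface at z = 0. Lengths are in m, angles in rad, forces in N, time in s.
With the tool pointing down it reaches from about 0.4 to 0.875 m from the base axis. Payload 19.3 kg.
Tool frame: the origin (TCP) lies between the finger pads; the fingertips stand bot.tcp_to_tips ahead of it and the grasp point (between the pads) is the TCP (bot.tcp_to_tips is the distance from the TCP to the fingertips, in m); z points along the fingers, y is the line along which they close (so a half turn about z gives the same grasp; the last joint's range is limited). The gripper opens to 85 mm and grips with 20 to 120 N. Pads are 22 mm wide; open, the fingers measure 114 mm over their backs; the gripper's body (76 mm by 85 mm) begins 54 mm behind the grasp point. The pads swing forward as they close: fully open they stand 13 mm farther back than shut.
Start: joints at [1.219, 0.521, -0.036, 1.599, 0.021, 1.021, -0.113], TCP at [0.174, -0.6, 0.25] pointing down, gripper open.
Joint ranges: [-2.91, 2.91], [-0.3, 2.13], [-1.5, 1.42], [0.17, 2.43], [-1.26, 4.41], [0.16, 1.93], [-2.52, 2.52]. Speed limits (rad/s): [1.89, 1.89, 2.39, 2.39, 3.01, 3.01, 3.01].

## Interface

Orientations are given as [roll, pitch, yaw] about the fixed x, y, z axes, in that order (R = Rz(yaw) Ry(pitch) Rx(roll)).
In Python, from workcell import telemetry, grab_frame, bot gives the robot as it stands. The module is installed in compiled form; this text tells all that it offers.
- The arm moves only by the shell command python3 -m crank 'ROWS' [FORCE]. ROWS is text: rows parted by semicolons, each of 7 numbers parted by spaces: the finger opening in m, from 0 to 0.0854, then the shift along the tool's x, y, z in m, then the turn, a rotation vector about the tool's x, y, z in degrees. A call has exactly 8 rows; each row shifts and turns the commanded pose from where the row before left it, along the tool's axes as they then stand; what a row does not reach is not made up. A row lasts 1/12 s, in which the tool goes at most 41.7 mm and 7.16 degrees, less where a joint would pass 70% of its speed; a pose out of reach is approached as far as the arm can. A call with a gripper value outside its range is refused whole. The fingers move at their own pace and stop on an object; FORCE is the grip in N (left out, the last holds). Time passes only in rows, so rows that do not move let the fingers close, or fill a call up. It gives the time, the measured TCP pose, the force, the opening and the grip force at its end, in the units of the state.
- telemetry.observe(): the state, without advancing time (a new reading comes with each control period).
- grab_frame(name): name is "side" or "top"; returns a dict with "pixels" (420x560x3 uint8, red, green, blue), "depth" (420x560 float32, m along the optical axis (not along the pixel's ray), 0 where there is no reading), "vertical_fov" (degrees; the focal length in pixels is half the picture's height over the tangent of half this angle, whatever the lens; pixels are square), "cx", "cy" (the principal point, pixels), "R" (3x3) and "t" (3): a world point X has camera coordinates R X + t. Camera axes: x right, y down, z forward; pixel columns grow to the right and rows downward; lengths in m; the calibration is good to about 2 mm. A picture is of the moment at which its call begins.
- bot.job_done(): hands the job in; it is judged then, once.
The state is a dict: "clock": time; "qpos": joint angles; "qd": joint speeds; "joint_efforts": joint torques, N m; "position": TCP position; "tool_rot": TCP orientation; "force": force on the tool from outside, world axes, zero at the start; "moment": the same for the moment, N m; "grip_width": finger opening in m; "finger_force": force on a finger pad.
Only numpy, scipy, OpenCV 4.12 (cv2) and the standard library are available. Lean on these libraries where they do the work, as an engineer would, in place of code of your own. Each camera call takes 0.05 s, during which the arm holds its last target. There are 200 camera calls.

## Task

Get the reagent stand ready for me: push the three sample jars into single file between the guide rails, closed up against the end stop - their lids are only laid on, so slide them upright along the tray and never lift or tip them. Then turn the turntable until the dropper bottle (the slim one with the pointed rubber teat) stands squarely at the front mark, straight behind the head of the file, and finish while still pinching the flat black grip on top of its stem, so that the turntable cannot move while I unscrew the dropper. Leave the logger, the marker and the tape where they lie.

Things in the scene. Friction and masses are not known exactly. Their poses are not given: they have to be found in the camera images.
- stand: fixed L-shaped grey-painted steel tray, 5 mm thick (all on it 5 mm above the desk). Origin: desk level, on the turntable's axis; x points from the jar lane (at the front) to the turntable, y along the lane from end stop to mouth, z up. The jar part spans x -245 to -85, y -35 to 390 mm, with edges 4 mm high; the lane's centre line is x = -165 mm
- lane_head (a point): on the tray top, where the first jar's centre stands when it touches the end stop (stand x = -165 mm, y = 0; the stop's face is at y = -19 mm). The lane runs from here along stand y: two steel rails 42 mm apart inside, 4 mm thick; rails and stop are 12 mm high above the tray top
- lane_mouth (a point): on the tray top on the lane's centre line, where the straight rails end (stand x = -165 mm, y = 106 mm); from here they flare, to 100 mm apart at y = 142 mm
- jar_1: sample jar, upright, 42 mm high: body 38 mm across up to 28 mm with a paper band, above 30 mm a white ribbed lid 36 mm across; about 60 g, standing loose on the tray beyond the lane's mouth; origin at the centre of its underside, z up. The jars are alike and may stand in the lane in any order
- jar_2: like jar_1
- jar_3: like jar_1
- front_mark (a point): small dark bar on the plate, between lane and turntable, straight in front of the axis (stand x = -106 mm, y = 0); the dropper bottle belongs on the line from this mark to the axis
- turntable (a joint): angle of the turntable, rad, growing anticlockwise seen from above; 0 (or any whole turn) has the dropper bottle at the front mark. It turns freely both ways for more than a turn and stays where it is left (bearing friction 0.02 N m)
- dropper_axis (a point): centre of the underside of the dropper bottle (33 mm across, 102 mm tall, pointed teat), 60 mm from the turntable's axis, fast in a well of the white turntable (192 mm across, top 23 mm above the desk). The other wells, quarter turns apart, hold wider amber bottles with flat black caps, 46 mm across, tops 131 mm above the desk. Its x axis points from the bottle to the turntable's axis
- grip_centre (a point): centre of the flat black grip on top of the turntable's 12 mm stem, on the axis, 176 mm above the desk: 46 mm long, 10 mm thick, 36 mm tall, fixed to the turntable; its x axis runs along its length and points away from the dropper bottle, y across its thickness (to be pinched there from above)
- temp_logger: white temperature logger, 52 x 82 x 17 mm, lying loose on the desk; leave alone; origin at the centre of its underside
- marker_black: black marker, 130 mm long, 16 mm thick, lying loose on the desk; leave alone; origin at its underside, its length along y
- tape_roll: roll of tape, 98 mm across, 25 mm high, lying loose on the desk; leave alone; origin at the centre of its underside
There are look-alikes about, which are no part of the job. What is shaped like the jar_3 but green or red is not meant.

How it is judged:
On the way, in this order (a step that is already met when the one before it is completed fails the run):
1. the three jars stand in single file between the rails, closed up against the end stop (x of jar_1 in the frame of stand between -0.17 and -0.16 m and y of jar_1 in the frame of stand between -0.004 and 0.085 m and z of jar_1 in the frame of stand between 0.002 and 0.008 m and angle between each of jar_1, jar_2, jar_3's own z axis and vertical below 0.1 rad and x of jar_2 in the frame of stand between -0.17 and -0.16 m and y of jar_2 in the frame of stand between -0.004 and 0.085 m and z of jar_2 in the frame of stand between 0.002 and 0.008 m and x of jar_3 in the frame of stand between -0.17 and -0.16 m and y of jar_3 in the frame of stand between -0.004 and 0.085 m and z of jar_3 in the frame of stand between 0.002 and 0.008 m), for 0.2 s.
2. the dropper bottle is at the front mark and the grip is held (x of dropper_axis in the frame of stand below -0.05 m and y of dropper_axis in the frame of stand between -0.0075 and 0.0075 m and contact force between the fingers and grip above 2 N and velocity of joint turntable between -0.05 and 0.05 rad/s), for 0.2 s.
At the end, for the whole second after the job is handed in: All three jars stand upright on the tray between the rails, no more than about 9 mm of gaps in all between end stop and last jar; the dropper bottle's axis is within 7.5 mm of the front line (about 7 degrees of turn); the turntable is at rest, with the fingers pressing its grip by more than 2 N (all of step 1 and all of step 2); the arm keeps its last pose, push and grip.
It fails at once if a jar is lifted more than 12 mm off the tray or tipped by more than 20 degrees (z of any of jar_1, jar_2, jar_3 in the frame of stand above 0.017 m or angle between any of jar_1, jar_2, jar_3's own z axis and vertical above 0.35 rad).
It fails at once if the logger, the marker or the tape is moved more than 25 mm (distance of any of temp_logger, marker_black, tape_roll from where it was at the start of the episode above 0.025 m).
It also fails if it takes over 72 s, if anything falls off the work surface, if the arm or the gripper's body presses on something with over 40 N, if the wrist force passes 120 N, or if a joint passes its speed limit or range.

## Working session

There is one attempt and no reset: what is moved stays moved. The work goes in short steps, Python scripts to look and compute and a shell command to move; the robot and the scene stay as the last step left them, time stands still between calls to the robot, and variables do not carry over. Pictures are saved under pics/ and viewed, at most 10 in all, crops included, and the job is handed in when it is done.

```bash
mkdir -p pics
cat > h.py <<'E'
import numpy as np,cv2
from workcell import telemetry,grab_frame,bot
def save(n,f): cv2.imwrite(n,f["pixels"][:,:,::-1])
def foc(f): return 0.5*f["pixels"].shape[0]/np.tan(np.radians(f["vertical_fov"])/2)
def ray(f,u,v,z):
    d=np.array([(u-f["cx"])/foc(f),(v-f["cy"])/foc(f),1.]);R=np.array(f["R"]);t=np.array(f["t"])
    c=-R.T@t;w=R.T@d;return c+w*(z-c[2])/w[2]
def cloud(f):
    h,w=f["depth"].shape;u,v=np.meshgrid(np.arange(w),np.arange(h));D=f["depth"]
    P=np.stack([(u-f["cx"])/foc(f)*D,(v-f["cy"])/foc(f)*D,D],-1)
    return (P-np.array(f["t"]))@np.array(f["R"])
def proj(f,X):
    c=np.array(f["R"])@np.array(X)+np.array(f["t"]);return c[0]/c[2]*foc(f)+f["cx"],c[1]/c[2]*foc(f)+f["cy"]
E
python3 - <<'E'
from h import *
import pickle
for n in("top","side"):
    f=grab_frame(n);save(f"pics/{n}0.png",f);pickle.dump(f,open(n+"0.pkl","wb"))
    print(n,f["vertical_fov"],f["cx"],f["cy"],-np.array(f["R"]).T@f["t"],np.round(f["R"],2).tolist())
s=telemetry.observe();print(s,bot.tcp_to_tips)
E
```

```text
top 50.99533917083516 275.3163822898213 203.9111733566254 [ 0.48120921 -0.03687206  1.35807124] [[0.02, -1.0, 0.0], [-1.0, -0.02, -0.09], [0.09, -0.0, -1.0]]
side 55.629668320382066 280.33861462679977 208.90355579289314 [0.14699838 0.75745402 0.47489952] [[-0.89, -0.46, -0.02], [-0.14, 0.32, -0.94], [0.44, -0.83, -0.34]]
{'clock': 0.1, 'qpos': array([ 1.21880267,  0.5219638 , -0.0363674 ,  1.59995295,  0.02121411,
        1.02107423, -0.11278639]), 'qd': array([-0.00024111, -0.00194616,  0.00131657, -0.00020593, -0.00199639,
        0.00169738, -0.00155553]), 'joint_efforts': array([ 5.75375874e-03, -9.28489351e+01,  1.98521152e+00, -3.70532691e+01,
        1.82839937e-02,  5.34895429e-03,  1.67918671e-05]), 'position': array([ 0.17370954, -0.60008438,  0.24977627]), 'tool_rot': array([-3.14058165e+00,  6.20359665e-05,  2.81838382e-01]), 'force': array([ 0.01295069,  0.09545401, -0.13955034]), 'moment': array([-0.01196412,  0.01005903, -0.01490337]), 'finger_force': 0.0, 'grip_width': 0.0850388833313239} 0.019
```

View pics/top0.png

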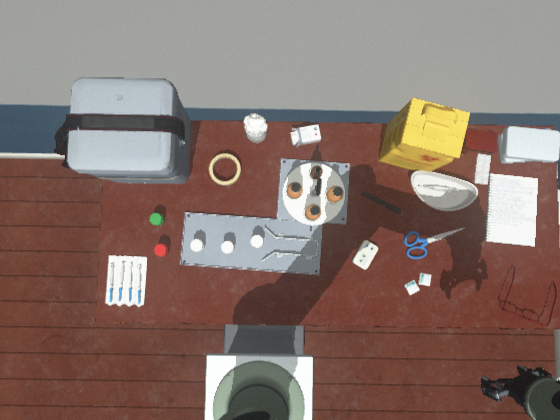

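View pics/side0.png

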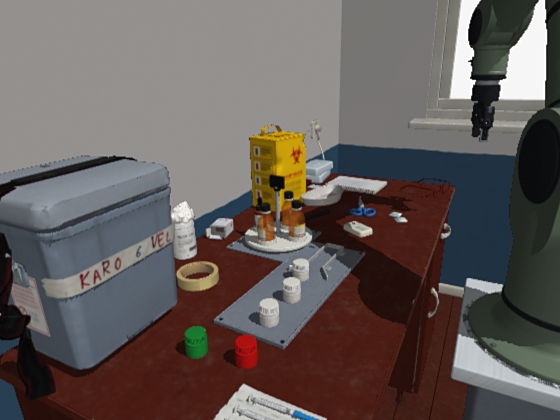

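The top view shows the tray at (184–320, 213–275), with white jars at (197,245), (228,247) and (257,241). The green (156,219) and red (161,250) look-alikes stand on the desk. The turntable is at about (313,192), and the lane's mouth opens to the left. Next I'll enlarge the turntable and fit the stand.

Run:
```python
from h import *
import pickle
f=pickle.load(open("top0.pkl","rb"));g=pickle.load(open("side0.pkl","rb"))
a=cv2.resize(f["pixels"][150:280,175:355],None,fx=4,fy=4,interpolation=cv2.INTER_CUBIC)[:, :, ::-1]
b=cv2.resize(g["pixels"][160:260,230:330],None,fx=4,fy=4,interpolation=cv2.INTER_CUBIC)[:, :, ::-1]
cv2.imwrite("pics/c1.png",a);cv2.imwrite("pics/c2.png",b)
P=cloud(f)
hsv=cv2.cvtColor(f["pixels"],cv2.COLOR_RGB2HSV)
# tray
m=((np.abs(P[...,2]-0.005)<0.012)&(hsv[...,1]<90)&(hsv[...,2]>70)).astype(np.uint8)
m[:150]=0;m[285:]=0;m[:,:170]=0;m[:,360:]=0
n,l,s,c=cv2.connectedComponentsWithStats(m);i=1+np.argmax(s[1:,4]);print(s[i],c[i])
cv2.imwrite("pics/m.png",(l==i)*255)
cn=max(cv2.findContours((l==i).astype(np.uint8),0,1)[0],key=cv2.contourArea)
ap=cv2.approxPolyDP(cn,5,True)[:,0];
for u,v in ap: print(u,v,ray(f,u,v,0.007).round(3))
# lids
m=((hsv[...,1]<50)&(hsv[...,2]>150)&(P[...,2]>0.03)&(P[...,2]<0.06)).astype(np.uint8)
m[:225]=0;m[262:]=0
n,l,s,c=cv2.connectedComponentsWithStats(m)
for k in range(1,n):
  if s[k,4]>30: print("lid",s[k],c[k],ray(f,*c[k],0.047).round(4),np.median(P[l==k],0).round(4))
# turntable
m=((hsv[...,1]<40)&(hsv[...,2]>150)&(np.abs(P[...,2]-0.023)<0.01)).astype(np.uint8);m[:150]=0;m[232:]=0;m[:,:270]=0;m[:,360:]=0
pts=cv2.findNonZero(m);h=cv2.convexHull(pts);e=cv2.fitEllipse(h);print("tt",e,ray(f,*e[0],0.023).round(4))
# tall
for lo,hi in((0.085,0.112),(0.12,0.14),(0.165,0.2)):
  m=((P[...,2]>lo)&(P[...,2]<hi)).astype(np.uint8);m[:150]=0;m[232:]=0;m[:,:270]=0;m[:,360:]=0
  n,l,s,c=cv2.connectedComponentsWithStats(m)
  for k in range(1,n):
    if s[k,4]>5: print(lo,s[k],c[k].round(1),P[l==k].mean(0).round(4))
```

```text
[ 179  150  177  127 8784] [263.99760929 233.17349727]
349 163 [ 0.738 -0.267  0.007]
322 161 [ 0.743 -0.183  0.007]
317 150 [ 0.777 -0.167  0.007]
308 161 [ 0.742 -0.139  0.007]
280 158 [ 0.75  -0.052  0.007]
275 218 [ 0.563 -0.039  0.007]
184 212 [0.577 0.241 0.007]
179 264 [0.418 0.25  0.007]
319 275 [ 0.392 -0.176  0.007]
321 248 [ 0.474 -0.182  0.007]
333 245 [ 0.483 -0.218  0.007]
331 235 [ 0.514 -0.212  0.007]
346 223 [ 0.551 -0.258  0.007]
347 197 [ 0.632 -0.261  0.007]
355 191 [ 0.651 -0.285  0.007]
348 186 [ 0.666 -0.264  0.007]
lid [251 235  12  12 118] [256.66101695 240.39830508] [0.493  0.0139 0.047 ] [0.4939 0.0131 0.0474]
lid [191 239  13  12 126] [196.69047619 244.5952381 ] [0.4776 0.1912 0.047 ] [0.4766 0.1908 0.0473]
lid [221 241  13  12 121] [227.21487603 246.34710744] [0.4739 0.1007 0.047 ] [0.4747 0.1013 0.0478]
tt ((309.9813232421875, 195.91481018066406), (61.04270935058594, 73.2671890258789), 49.563690185546875) [ 0.6312 -0.145   0.023 ]
0.085 [312 165  11  11  52] [317.  170.3] [ 0.6979 -0.1586  0.0959]
0.085 [288 182  15  14  95] [294.3 189.7] [ 0.6406 -0.0939  0.0933]
0.085 [329 185  15  15  95] [334.4 193.5] [ 0.6315 -0.21    0.0932]
0.085 [306 204  16  15 102] [312.7 211.6] [ 0.578  -0.1476  0.0932]
0.12 [317 167   4   4   9] [318.2 167.9] [ 0.7004 -0.1595  0.123 ]
0.12 [291 182  10  10  72] [295.5 186.5] [ 0.6449 -0.0954  0.1317]
0.12 [333 186  10  10  74] [337.9 190.5] [ 0.6358 -0.2144  0.1315]
0.12 [311 205   9  10  72] [314.9 209.6] [ 0.5807 -0.1502  0.1319]
0.165 [316 178   6  18  76] [318.6 186. ] [ 0.6394 -0.1542  0.1902][ WARN:0@0.365] global loadsave.cpp:1063 imwrite_ Unsupported depth image for selected encoder is fallbacked to CV_8U.
```

View pics/c1.png

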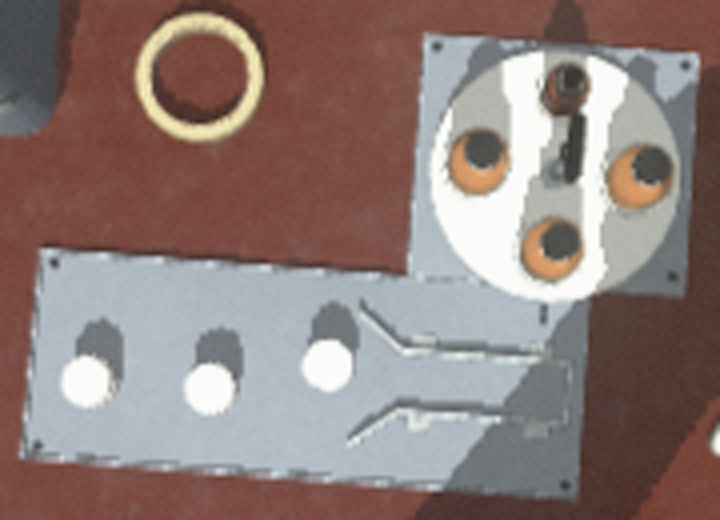

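View pics/c2.png

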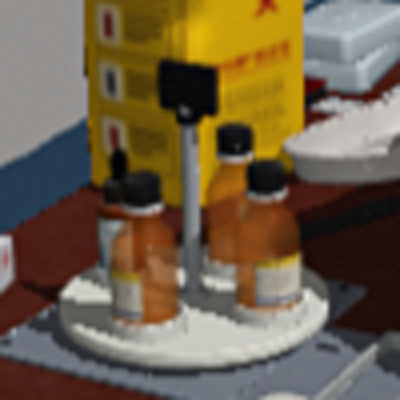

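The slim bottle with the pointed teat is the one at the back, crop (568,82), full image (317,170). Its top is a small, narrow, dark tip about 107–123 mm high. The caps at crop (484,148), (652,162) and (560,240) are wide, flat-capped amber bottles 131 mm high. The side crop confirms this: the thin teat is at (118,160), partly hidden at the left rear. So the turntable has to turn by about half a turn. Next I'll refine the stand frame and the jar coordinates.

Run:
```python
from h import *
import pickle
f=pickle.load(open("top0.pkl","rb"));P=cloud(f)
g=cv2.cvtColor(f["pixels"],cv2.COLOR_RGB2HSV);m=((g[...,1]<90)&(g[...,2]>70)&(P[...,2]<0.03)).astype(np.uint8)
m[:150]=0;m[285:]=0;m[:,:170]=0;m[:,360:]=0
cn=max(cv2.findContours(m,0,1)[0],key=cv2.contourArea)[:,0]
def line(sel,pl):
    W=np.array([ray(f,u,v,0.008)[:2] for u,v in cn[sel]]);vx,vy,x,y=cv2.fitLine(W.astype(np.float32),cv2.DIST_HUBER,0,1e-4,1e-4).ravel()
    print(pl,len(W),np.array([x,y]).round(4),"angle",np.degrees(np.arctan2(vy,vx)).round(2));
u,v=cn.T
line((u>190)&(u<268)&(v<225)&(v>205),"x=-.085")
line((u>185)&(u<312)&(v>258),"x=-.245")
line((u<186)&(v>218)&(v<258),"y=.390")
line((u>284)&(u<305)&(v<165),"table back")
# rails by brightness above tray: depth
R=(P[...,2]>0.0125)&(P[...,2]<0.022);R[:228]=0;R[258:]=0;R[:,:276]=0;R[:,318:]=0
for nm,lo,hi in(("up",228,243),("low",247,258)):
    q=R.copy();q[:lo]=0;q[hi:]=0;W=P[q][:,:2]
    if len(W)>8: print(nm,len(W),cv2.fitLine(W.astype(np.float32),cv2.DIST_HUBER,0,1e-4,1e-4).ravel().round(4),P[q].mean(0))
yaw=np.radians(-3.4);o=np.array([.640,-.155]);X=np.array([np.cos(yaw),np.sin(yaw)]);Y=np.array([-X[1],X[0]])
for j in((.4935,.0135),(.4743,.101),(.4771,.191)): print((np.array(j)-o)@X,(np.array(j)-o)@Y)
print(proj(f,[*(o-.106*X),.005]), [proj(f,[*(o+a*X+b*Y),.017]) for a,b in((-.144,.1),(-.144,0),(-.186,.1),(-.186,0))])
```

```text
x=-.085 78 [0.5717 0.1013] angle 87.14
x=-.245 136 [ 0.4015 -0.0143] angle 86.6
y=.390 39 [0.5023 0.2447] angle -2.93
table back 20 [ 0.7482 -0.1032] angle 87.24
up 59 [ 0.0542  0.9985  0.5019 -0.1015] [ 0.50213819 -0.10814494  0.0170584 ]
low 67 [ 0.0192  0.9998  0.4558 -0.1068] [ 0.45768926 -0.11298124  0.01635559]
-0.15623525873838118 0.1595150272762761
-0.1805907711224141 0.24572232984694709
-0.1831332732260641 0.3357299722060986
(np.float64(310.3957524291384), np.float64(227.9721332947491)) [(np.float64(277.0227418921239), np.float64(237.79007816450098)), (np.float64(309.86118923450834), np.float64(240.31103008093254)), (np.float64(275.96988831452427), np.float64(251.65783602298683)), (np.float64(308.90344100752156), np.float64(254.1896207885933))]
```

```bash
python3 -m crank '0.065 0 0 0 0 0 -7;0.065 0 0 0 0 0 -7;0.065 0 0 0 0 0 -7;0.065 0 0 0 0 0 -7;0.065 0 0 0 0 0 -7;0.065 0 0 0 0 0 -7;0.065 0 0 0 0 0 -7;0.065 0 0 0 0 0 -7' 20
python3 -m crank '0.065 0 0 0 0 0 -5;0.065 0 0 0 0 0 -5;0.065 0 0 0 0 0 -4.85;0.065 0.037 0.018 0 0 0 0;0.065 0.037 0.018 0 0 0 0;0.065 0.037 0.018 0 0 0 0;0.065 0.037 0.018 0 0 0 0;0.065 0.037 0.018 0 0 0 0'
python3 -m crank '0.065 0.037 0.018 0 0 0 0;0.065 0.037 0.018 0 0 0 0;0.065 0.037 0.018 0 0 0 0;0.065 0.037 0.018 0 0 0 0;0.065 0.037 0.018 0 0 0 0;0.065 0.037 0.018 0 0 0 0;0.065 0.037 0.018 0 0 0 0;0.065 0.037 0.018 0 0 0 0'
cat >> h.py <<'E'
H=np.array([.4757,-.1462]);yaw=np.radians(-3.);X=np.array([np.cos(yaw),np.sin(yaw)]);Y=np.array([-X[1],X[0]])
def where():  # lane coords: (x off centre line, y along lane), z, yaw; tool x=lane y, tool y=lane x at yaw 87
    s=telemetry.observe();d=np.array(s["position"])[:2]-H
    print("t%.1f"%s["clock"],"tcp",s["position"].round(4),"lane x,y",(d@X).round(4),(d@Y).round(4),"rpy",np.degrees(s["tool_rot"]).round(1),"F",s["force"].round(1),"w",round(s["grip_width"],4),"ff",round(s["finger_force"],1),"q7",s["qpos"][6].round(2))
def lane(p): d=np.array(p)[:2]-H; return (d@X).round(4),(d@Y).round(4)
E
python3 -c "
from h import *
where()
for j in((.4935,.0135),(.4743,.101),(.4771,.191)): print(lane(j))"
```

```text
clock: 0.77
position: [0.1737, -0.6002, 0.25]
tool_rot: [-3.141, -0.0, 1.265]
force: [-0.5, -1.0, -0.0]
grip_width: 0.065
finger_force: 0.0
clock: 1.43
position: [0.2737, -0.4184, 0.2501]
tool_rot: [-3.141, -0.0, 1.518]
force: [1.3, 0.4, 0.9]
grip_width: 0.0648
finger_force: 0.0
clock: 2.1
position: [0.4331, -0.1304, 0.2504]
tool_rot: [3.142, 0.0, 1.518]
force: [1.4, -1.7, 0.3]
grip_width: 0.0649
finger_force: 0.0
t2.1 tcp [ 0.4331 -0.1304  0.2504] lane x,y -0.0434 0.0135 rpy [180.   0.  87.] F [ 1.4 -1.7  0.3] w 0.0649 ff 0.0 q7 -0.09
(np.float64(0.0094), np.float64(0.1604))
(np.float64(-0.0143), np.float64(0.2468))
(np.float64(-0.0162), np.float64(0.3368))
```

```bash
python3 -m crank '0.065 0.0367 0.0132 0 0 0 0;0.065 0.0367 0.0132 0 0 0 0;0.065 0.0367 0.0132 0 0 0 0;0.065 0.0367 0.0132 0 0 0 0;0.065 0 0 0.0375 0 0 0;0.065 0 0 0.0375 0 0 0;0.065 0 0 0.0375 0 0 0;0.065 0 0 0.03 0 0 0' >/dev/null
python3 - <<'E'
from h import *
where()
f=grab_frame("side");g=grab_frame("top");where()
cv2.imwrite("pics/s1.png",cv2.resize(f["pixels"][150:350,220:400],None,fx=3,fy=3)[:,:,::-1])
E
```

```text
t2.8 tcp [0.4921 0.0117 0.1053] lane x,y 0.0081 0.1585 rpy [-179.9   -0.    87. ] F [ 1.3 -0.  -0.7] w 0.0647 ff 0.0 q7 -0.63
t2.9 tcp [0.4907 0.0116 0.1043] lane x,y 0.0067 0.1584 rpy [-179.6    0.    87. ] F [-0.2 -0.1  1.4] w 0.065 ff 0.0 q7 -0.62
```

View pics/s1.png

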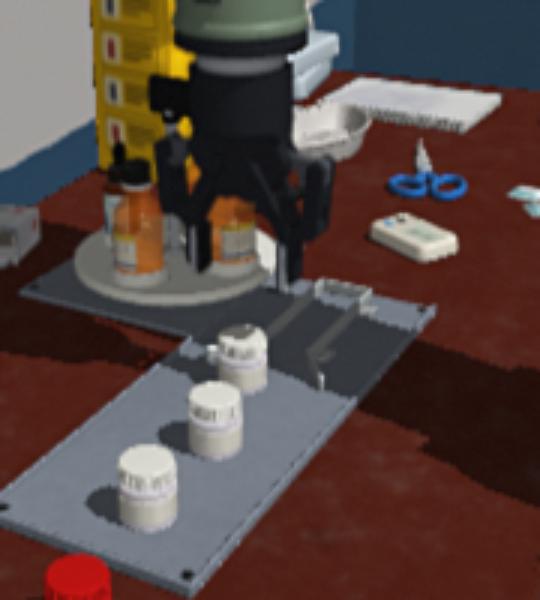

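The side crop shows the open fingers (tips at (200,268) and (283,288)) straddling the space above the nearest-to-lane jar at (242,355). The other jars are at (215,420) and (148,487). I'm going down now.

```bash
python3 -m crank '0.065 0.002 0.002 0.015 0 0 0;0.065 0 0 0.015 0 0 0;0.065 0 0 0.012 0 0 0;0.065 0 0 0.01 0 0 0;0.065 0 0 0.008 0 0 0;0.065 0 0 0.004 0 0 0;0.065 0 0 0 0 0 0;0.065 0 0 0 0 0 0' >/dev/null
python3 - <<'E'
from h import *
where()
f=grab_frame("side");P=cloud(f);where()
cv2.imwrite("pics/s2.png",cv2.resize(f["pixels"][200:320,230:370],None,fx=5,fy=5)[:,:,::-1])
s=telemetry.observe();p=s["position"]
print("finger tips px for z", [(z,np.round(proj(f,[p[0]+.03*X[0],p[1]+.03*X[1],z])),np.round(proj(f,[p[0]-.03*X[0],p[1]-.03*X[1],z]))) for z in(.012,.02,.03)])
E
```

```text
t3.5 tcp [0.4955 0.0135 0.0443] lane x,y 0.0114 0.1605 rpy [180.   0.  87.] F [ 0.  -0.6  1.4] w 0.0648 ff 0.0 q7 -0.71
t3.6 tcp [0.4955 0.0135 0.0444] lane x,y 0.0115 0.1605 rpy [180.  -0.  87.] F [-0.8  0.1  1.2] w 0.0649 ff 0.0 q7 -0.71
finger tips px for z [(0.012, array([288., 271.]), array([310., 277.])), (0.02, array([288., 268.]), array([310., 274.])), (0.03, array([287., 264.]), array([310., 270.]))]
```

View pics/s2.png

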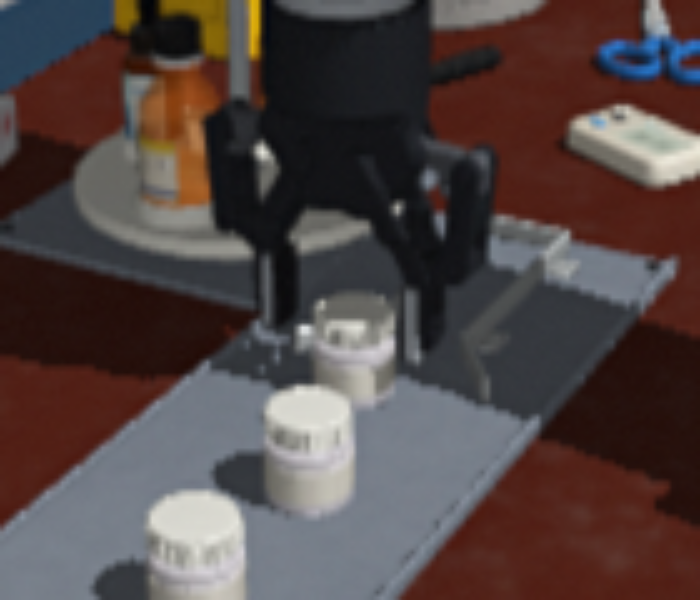

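Tips show at crop (280,328) and (415,362), which puts them at z ≈ 26 mm, clear on both sides of the jar. I'll go down 3 mm and close lightly.

```bash
python3 -m crank '0.065 0 -0.002 0.002 0 0 0;0.055 0 0 0.001 0 0 0;0.045 0 0 0 0 0 0;0.03 0 0 0 0 0 0;0.03 0 0 0 0 0 0;0.03 0 0 0 0 0 0;0.03 0 0 0 0 0 0;0.03 0 0 0 0 0 0' 20 >/dev/null
python3 - <<'E'
from h import *
where()
f=grab_frame("side")
cv2.imwrite("pics/s3.png",cv2.resize(f["pixels"][220:300,260:350],None,fx=6,fy=6)[:,:,::-1])
E
```

```text
t4.2 tcp [0.4932 0.0135 0.041 ] lane x,y 0.0092 0.1604 rpy [180.   0.  87.] F [-1.8 -1.   5.6] w 0.0366 ff 19.6 q7 -0.72
```

View pics/s3.png

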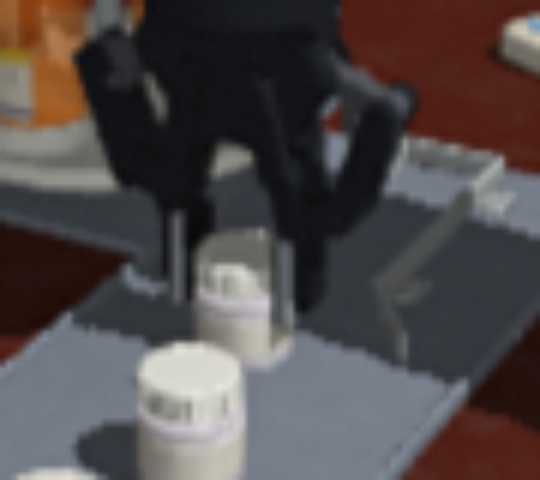

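Jar gripped (width 37 mm, 20 N), still upright. Checking tip height against the 17 mm rails.

Run:
```python
from h import *
f=grab_frame("side");p=telemetry.observe()["position"]
for o in(.019,-.019):
  for k in(.011,):
    print(o,[(z,np.round(proj(f,[*(p[:2]+o*X+k*Y),z]),1)) for z in(.010,.015,.02,.025)])
```

```text
0.019 [(0.01, array([290.3, 275.2])), (0.015, array([290.3, 273.3])), (0.02, array([290.2, 271.4])), (0.025, array([290.2, 269.5]))]
-0.019 [(0.01, array([304.8, 279.1])), (0.015, array([304.8, 277.1])), (0.02, array([304.8, 275.2])), (0.025, array([304.8, 273.3]))]
```

```bash
python3 -m crank '0.03 -0.01 -0.0046 0 0 0 0;0.03 -0.01 -0.0046 0 0 0 0;0.03 -0.02 0 0 0 0 0;0.03 -0.02 0 0 0 0 0;0.03 -0.015 0 0 0 0 0;0.03 -0.01 0 0 0 0 0;0.03 0 0 0 0 0 0;0.03 0 0 0 0 0 0' >/dev/null
python3 -c "
from h import *
where()"
```

```text
t5.0 tcp [ 0.4791 -0.0731  0.041 ] lane x,y -0.0004 0.0732 rpy [1.80e+02 1.00e-01 8.69e+01] F [ 0.6 -4.4  6.4] w 0.0371 ff 20.6 q7 -0.56
```

```bash
python3 -m crank '0.03 -0.018 0 0 0 0 0;0.03 -0.018 0 0 0 0 0;0.03 -0.016 0 0 0 0 0;0.03 -0.012 0 0 0 0 0;0.03 -0.005 0 0 0 0 0;0.03 -0.003 0 0 0 0 0;0.03 0 0 0 0 0 0;0.03 0 0 0 0 0 0' >/dev/null
python3 -c "
from h import *
where()"
```

```text
t5.7 tcp [ 0.4753 -0.1442  0.041 ] lane x,y -0.0005 0.002 rpy [180.    0.   86.9] F [ 0.1 -2.9  6.6] w 0.0368 ff 20.5 q7 -0.41
```

```bash
python3 -m crank '0.03 -0.001 0 0 0 0 0;0.03 -0.001 0 0 0 0 0;0.03 -0.001 0 0 0 0 0;0.03 0 0 0 0 0 0;0.03 0 0 0 0 0 0;0.03 0 0 0 0 0 0;0.065 0 0 0 0 0 0;0.065 0 0 0 0 0 0' >/dev/null
python3 -c "
from h import *
where()"
python3 -m crank '0.065 0 0 0 0 0 0;0.065 0 0 -0.02 0 0 0;0.065 0 0 -0.03 0 0 0;0.065 0.03 0 -0.02 0 0 0;0.065 0.035 0 0 0 0 0;0.065 0.04 0 0 0 0 0;0.065 0.04 0 0 0 0 0;0.065 0.04 0 0 0 0 0' >/dev/null
python3 - <<'E'
from h import *
where()
f=grab_frame("top");hsv=cv2.cvtColor(f["pixels"],cv2.COLOR_RGB2HSV);P=cloud(f)
m=((hsv[...,1]<60)&(hsv[...,2]>100)&(P[...,2]>0.035)&(P[...,2]<0.06)).astype(np.uint8);m[:225]=0;m[262:]=0
n,l,s,c=cv2.connectedComponentsWithStats(m)
for k in range(1,n):
  if s[k,4]>30: print(s[k],c[k].round(1),lane(ray(f,*c[k],.047)))
E
```

```text
t6.3 tcp [ 0.4749 -0.1465  0.0407] lane x,y -0.0007 -0.0004 rpy [-180.    0.   87.] F [ 0.3 -0.2  0.9] w 0.0602 ff 0.0 q7 -0.41
t7.0 tcp [0.485  0.0402 0.1109] lane x,y -0.0004 0.1866 rpy [180.    0.   86.9] F [ 1.2 -0.2 -0.2] w 0.0648 ff 0.0 q7 -0.7
[191 239  13  12 126] [196.7 244.3] (np.float64(-0.0151), np.float64(0.3372))
[304 241  13  13 117] [310.1 246.8] (np.float64(0.0009), np.float64(0.0012))
```

Jar 1 stands against the stop, at lane (0.9, 1.2) mm. Next, jar 2.

```bash
python3 -m crank '0.065 0.03 -0.008 0 0 0 0;0.065 0.03 -0.006 0.005 0 0 0;0.065 0 0 0.015 0 0 0;0.065 0 0 0.02 0 0 0;0.065 0 0 0.015 0 0 0;0.065 0 0 0.01 0 0 0;0.065 0 0 0.0045 0 0 0;0.065 0 0 0 0 0 0' >/dev/null
python3 -c "
from h import *
where()"
python3 -m crank '0.055 0 0 0 0 0 0;0.045 0 0 0 0 0 0;0.03 0 0 0 0 0 0;0.03 0 0 0 0 0 0;0.03 0 0 0 0 0 0;0.03 0 0 0 0 0 0;0.03 -0.01 0.003 0 0 0 0;0.03 -0.012 0.003 0 0 0 0' >/dev/null
python3 -c "
from h import *
where()"
```

```text
t7.7 tcp [0.4742 0.0994 0.0407] lane x,y -0.0144 0.2452 rpy [-179.9    0.    87. ] F [-0.5  0.  -0. ] w 0.0648 ff 0.0 q7 -0.93
t8.4 tcp [0.4801 0.0782 0.0422] lane x,y -0.0074 0.2243 rpy [ 1.799e+02 -1.000e-01  8.710e+01] F [-0.6  5.5  8.8] w 0.037 ff 20.3 q7 -0.88
```

```bash
python3 -m crank '0.03 -0.02 0.004 0 0 0 0;0.03 -0.02 0.003 0 0 0 0;0.03 -0.025 0 0 0 0 0;0.03 -0.025 0 0 0 0 0;0.03 -0.02 0 0 0 0 0;0.03 -0.02 0 0 0 0 0;0.03 -0.012 0 0 0 0 0;0.03 0 0 0 0 0 0' >/dev/null
python3 -c "
from h import *
where()"
python3 -m crank '0.03 -0.012 0 0 0 0 0;0.03 -0.012 0 0 0 0 0;0.03 -0.008 0 0 0 0 0;0.03 -0.004 0 0 0 0 0;0.03 -0.002 0 0 0 0 0;0.03 -0.002 0 0 0 0 0;0.03 -0.001 0 0 0 0 0;0.03 0 0 0 0 0 0' >/dev/null
python3 -c "
from h import *
where()"
```

```text
t9.1 tcp [ 0.4794 -0.068   0.0421] lane x,y -0.0004 0.0783 rpy [1.799e+02 1.000e-01 8.680e+01] F [  0.  -10.4  16.2] w 0.0371 ff 21.0 q7 -0.61
t9.7 tcp [ 0.4775 -0.1059  0.0421] lane x,y -0.0003 0.0403 rpy [179.9  -0.   87. ] F [1.  4.7 8. ] w 0.0366 ff 20.9 q7 -0.52
```

```bash
python3 -m crank '0.03 -0.001 0 0 0 0 0;0.03 -0.001 0 0 0 0 0;0.03 -0.001 0 0 0 0 0;0.03 0 0 0 0 0 0;0.03 0 0 0 0 0 0;0.03 0 0 0 0 0 0;0.03 0 0 0 0 0 0;0.065 0 0 0 0 0 0' 
python3 -m crank '0.065 0 0 0 0 0 0;0.065 0 0 0 0 0 0;0.065 0 0 -0.02 0 0 0;0.065 0 0 -0.03 0 0 0;0.065 0.035 -0.004 -0.02 0 0 0;0.065 0.04 -0.004 0 0 0 0;0.065 0.04 0 0 0 0 0;0.065 0.04 0 0 0 0 0' >/dev/null
python3 - <<'E'
from h import *
where()
f=grab_frame("top");hsv=cv2.cvtColor(f["pixels"],cv2.COLOR_RGB2HSV);P=cloud(f)
m=((hsv[...,1]<60)&(hsv[...,2]>100)&(P[...,2]>0.035)&(P[...,2]<0.06)).astype(np.uint8);m[:225]=0;m[262:]=0
n,l,s,c=cv2.connectedComponentsWithStats(m)
for k in range(1,n):
  if s[k,4]>30: print(s[k],c[k].round(1),lane(ray(f,*c[k],.047)))
E
```

```text
clock: 10.4
position: [0.4769, -0.1092, 0.0419]
tool_rot: [3.14, 0.0, 1.518]
force: [0.5, -0.8, -0.0]
grip_width: 0.0476
finger_force: 0.0
t11.1 tcp [0.4766 0.0474 0.1118] lane x,y -0.0093 0.1934 rpy [180.    0.   86.9] F [ 1.4 -0.1  0.2] w 0.0648 ff 0.0 q7 -0.75
[191 239  10  12  86] [195.  244.7] (np.float64(-0.0163), np.float64(0.3421))
[291 240  26  14 239] [303.7 246.5] (np.float64(0.0006), np.float64(0.0204))
```

Jars 1 and 2 are closed up (one blob, cols 291–316). Now the third.

```bash
python3 -m crank '0.065 0.036 -0.0034 0 0 0 0;0.065 0.036 -0.0034 0 0 0 0;0.065 0.036 0 0 0 0 0;0.065 0.0355 0 0.01 0 0 0;0.065 0 0 0.015 0 0 0;0.065 0 0 0.02 0 0 0;0.065 0 0 0.015 0 0 0;0.065 0 0 0 0 0 0' >/dev/null
python3 -c "
from h import *
where()"
```

```text
t11.8 tcp [0.4763 0.1893 0.049 ] lane x,y -0.017 0.3351 rpy [-1.798e+02  1.000e-01  8.700e+01] F [-1.1  0.7 -0.4] w 0.0651 ff 0.0 q7 -1.08
```

```bash
python3 -m crank '0.065 0.001 0 0.006 0 0 0;0.06 0 0 0.002 0 0 0;0.05 0 0 0 0 0 0;0.03 0 0 0 0 0 0;0.03 0 0 0 0 0 0;0.03 0 0 0 0 0 0;0.03 0 0 0 0 0 0;0.03 -0.008 0.003 0 0 0 0' >/dev/null
python3 -c "
from h import *
where()"
python3 -m crank '0.03 -0.018 0.004 0 0 0 0;0.03 -0.02 0.005 0 0 0 0;0.03 -0.025 0.0045 0 0 0 0;0.03 -0.025 0 0 0 0 0;0.03 -0.025 0 0 0 0 0;0.03 -0.025 0 0 0 0 0;0.03 -0.02 0 0 0 0 0;0.03 -0.01 0 0 0 0 0' >/dev/null
python3 -c "
from h import *
where()"
```

```text
t12.4 tcp [0.4801 0.1845 0.0441] lane x,y -0.0129 0.3305 rpy [ 1.799e+02 -1.000e-01  8.710e+01] F [-0.2  3.1  5. ] w 0.0367 ff 20.2 q7 -1.07
t13.1 tcp [0.4854 0.0123 0.0441] lane x,y 0.0014 0.1588 rpy [179.9  -0.   86.9] F [0.5 5.5 6.8] w 0.0367 ff 20.6 q7 -0.79
```

```bash
python3 -m crank '0.03 -0.015 -0.0015 0 0 0 0;0.03 -0.015 0 0 0 0 0;0.03 -0.015 0 0 0 0 0;0.03 -0.015 0 0 0 0 0;0.03 -0.01 0 0 0 0 0;0.03 -0.005 0 0 0 0 0;0.03 -0.002 0 0 0 0 0;0.03 0 0 0 0 0 0' >/dev/null
python3 -c "
from h import *
where()"
```

```text
t13.8 tcp [ 0.48   -0.0629  0.044 ] lane x,y -0.0001 0.0834 rpy [179.9  -0.   87. ] F [ 2.4 -0.2  7. ] w 0.0364 ff 20.5 q7 -0.64
```

```bash
python3 -m crank '0.03 -0.003 0 0 0 0 0;0.03 -0.002 0 0 0 0 0;0.03 -0.002 0 0 0 0 0;0.03 -0.001 0 0 0 0 0;0.03 -0.001 0 0 0 0 0;0.03 -0.001 0 0 0 0 0;0.03 0 0 0 0 0 0;0.03 0 0 0 0 0 0' >/dev/null
python3 -c "
from h import *
where()"
```

```text
t14.4 tcp [ 0.4795 -0.072   0.044 ] lane x,y -0.0 0.0743 rpy [ 1.799e+02 -1.000e-01  8.700e+01] F [1.1 5.6 7.7] w 0.0368 ff 20.7 q7 -0.62
```

```bash
python3 -m crank '0.03 -0.001 0 0 0 0 0;0.03 -0.001 0 0 0 0 0;0.03 0 0 0 0 0 0;0.03 0 0 0 0 0 0;0.065 0 0 0 0 0 0;0.065 0 0 0 0 0 0;0.065 0 0 0 0 0 0;0.065 0 0 -0.02 0 0 0' 
python3 -m crank '0.065 0 0 -0.03 0 0 0;0.065 0 0 -0.04 0 0 0;0.065 0 0 -0.04 0 0 0;0.065 0 0 -0.04 0 0 0;0.065 0 0 -0.04 0 0 0;0.065 0.04 0 -0.01 0 0 0;0.065 0.04 0 0 0 0 0;0.065 0.04 0 0 0 0 0' >/dev/null
python3 - <<'E'
from h import *
where()
f=grab_frame("top");g=grab_frame("side");hsv=cv2.cvtColor(f["pixels"],cv2.COLOR_RGB2HSV);P=cloud(f)
m=((hsv[...,1]<60)&(hsv[...,2]>100)&(P[...,2]>0.035)&(P[...,2]<0.06)).astype(np.uint8);m[:225]=0;m[262:]=0
n,l,s,c=cv2.connectedComponentsWithStats(m)
for k in range(1,n):
  if s[k,4]>30: print(s[k],c[k].round(1),lane(ray(f,*c[k],.047)))
a=cv2.resize(f["pixels"][150:270,240:360],(480,480),interpolation=2);b=cv2.resize(g["pixels"][180:280,260:340],(320,400),interpolation=2)
im=np.zeros((480,800,3),np.uint8);im[:,:480]=a;im[:400,480:]=b;cv2.imwrite("pics/j.png",im[:,:,::-1])
E
```

```text
clock: 15.12
position: [0.4772, -0.0746, 0.0614]
tool_rot: [-3.138, -0.0, 1.518]
force: [-0.8, -0.6, -0.2]
grip_width: 0.0648
finger_force: 0.0
t15.8 tcp [0.4851 0.0458 0.2645] lane x,y -0.0007 0.1922 rpy [179.9   0.   86.8] F [ 1.2 -0.5  0.4] w 0.0651 ff 0.0 q7 -0.57
[279 239  38  15 359] [297.7 245.9] (np.float64(0.001), np.float64(0.0383))
```

View pics/j.png

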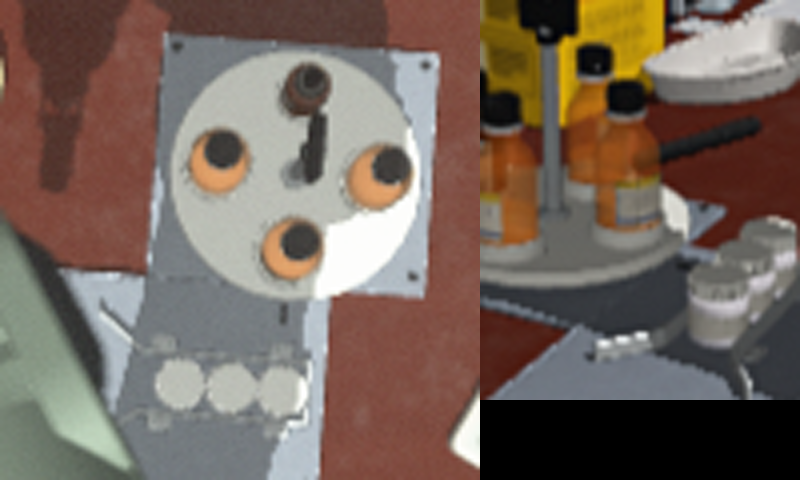

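The picture shows the three lids in a tight single file between the rails (crop (180,384), (230,386), (282,390)), mean at lane y 38 mm as it should be. The dropper is at the back (308,85) and the grip runs along (316,148). Next is the turntable: I start the pinch at yaw -4.4° and turn by about +181°.

```bash
python3 -m crank '0.06 0 0 0 0 0 7;0.06 0 0 0 0 0 7;0.06 0 0 0 0 0 7;0.06 0 0 0 0 0 7;0.06 0 0 0 0 0 7;0.06 0 0 0 0 0 7;0.06 0 0 0 0 0 7;0.06 0 0 0 0 0 7' >/dev/null
python3 -m crank '0.06 0 0 0 0 0 7;0.06 0 0 0 0 0 7;0.06 0 0 0 0 0 7;0.06 0 0 0 0 0 7;0.06 0 0 0 0 0 7.1;0.06 0 0 0 0 0 0;0.06 0.0283 0.0314 0 0 0 0;0.06 0.0283 0.0314 0 0 0 0' >/dev/null
python3 -m crank '0.06 0.0283 0.0314 0 0 0 0;0.06 0.0283 0.0314 0 0 0 0;0.06 0.0283 0.0314 0 0 0 0;0.06 0.0283 0.0314 0 0 0 0;0.06 0 0 0 0 0 0;0.06 0 0 0 0 0 0;0.06 0 0 0 0 0 0;0.06 0 0 0 0 0 0' >/dev/null
python3 -c "
from h import *
where()"
```

```text
t17.9 tcp [ 0.6381 -0.1508  0.2634] lane x,y 0.1625 0.0039 rpy [-180.     0.    -3.9] F [-0.3  0.7 -0.2] w 0.06 ff 0.0 q7 -1.66
```

```bash
python3 -m crank '0.06 0.0023 0.004 0.01 0 0 0.5;0.06 0 0 0.02 0 0 0;0.06 0 0 0.02 0 0 0;0.06 0 0 0.015 0 0 0;0.06 0 0 0.012 0 0 0;0.06 0 0 0.0085 0 0 0;0.06 0 0 0 0 0 0;0.06 0 0 0 0 0 0' 
python3 -m crank '0.045 0 0 0 0 0 0;0.03 0 0 0 0 0 0;0.02 0 0 0 0 0 0;0.005 0 0 0 0 0 0;0.005 0 0 0 0 0 0;0.005 0 0 0 0 0 0;0.005 0 0 0 0 0 0;0.005 0 0 0 0 0 0' 20
python3 -c "
from h import *
where()"
```

```text
clock: 18.55
position: [0.6406, -0.1557, 0.1779]
tool_rot: [-3.142, -0.0, -0.08]
force: [-0.2, -0.2, 0.4]
grip_width: 0.0596
finger_force: 0.0
clock: 19.22
position: [0.6407, -0.1562, 0.1784]
tool_rot: [3.141, -0.001, -0.081]
force: [-1.4, -0.8, 4.7]
grip_width: 0.01
finger_force: 21.0
t19.2 tcp [ 0.6407 -0.1562  0.1784] lane x,y 0.1653 -0.0013 rpy [180.   -0.   -4.6] F [-1.4 -0.8  4.7] w 0.01 ff 21.0 q7 -1.69
```

Pinched at 10 mm width and 21 N. Now turning.

```bash
python3 -m crank '0.005 0 0 0 0 0 -3;0.005 0 0 0 0 0 -5;0.005 0 0 0 0 0 -6;0.005 0 0 0 0 0 -6;0.005 0 0 0 0 0 -6;0.005 0 0 0 0 0 -6;0.005 0 0 0 0 0 -6;0.005 0 0 0 0 0 -6' 
python3 -m crank '0.005 0 0 0 0 0 -6;0.005 0 0 0 0 0 -6;0.005 0 0 0 0 0 -6;0.005 0 0 0 0 0 -6;0.005 0 0 0 0 0 -6;0.005 0 0 0 0 0 -6;0.005 0 0 0 0 0 -6;0.005 0 0 0 0 0 -6'
python3 -c "
from h import *
where()"
```

```text
clock: 19.88
position: [0.6406, -0.1557, 0.1785]
tool_rot: [3.141, -0.0, 0.693]
force: [-3.3, 0.5, 6.4]
grip_width: 0.0096
finger_force: 22.2
clock: 20.55
position: [0.6401, -0.1554, 0.1784]
tool_rot: [-3.141, -0.0, 1.531]
force: [-8.6, 2.4, 9.8]
grip_width: 0.0095
finger_force: 24.8
t20.6 tcp [ 0.6401 -0.1554  0.1784] lane x,y 0.1647 -0.0006 rpy [-180.    -0.    87.7] F [-8.6  2.4  9.8] w 0.0095 ff 24.8 q7 -0.3
```

```bash
python3 -m crank '0.005 0 0 0 0 0 -6;0.005 0 0 0 0 0 -6;0.005 0 0 0 0 0 -6;0.005 0 0 0 0 0 -6;0.005 0 0 0 0 0 -6;0.005 0 0 0 0 0 -6;0.005 0 0 0 0 0 -6;0.005 0 0 0 0 0 -6' 
python3 -m crank '0.005 0 0 0 0 0 -6;0.005 0 0 0 0 0 -6;0.005 0 0 0 0 0 -6;0.005 0 0 0 0 0 -6;0.005 0 0 0 0 0 -6;0.005 0 0 0 0 0 -5;0.005 0 0 0 0 0 -4;0.005 0 0 0 0 0 -2'
python3 -m crank '0.005 0 0 0 0 0 0;0.005 0 0 0 0 0 0;0.005 0 0 0 0 0 0;0.005 0 0 0 0 0 0;0.005 0 0 0 0 0 0;0.005 0 0 0 0 0 0;0.005 0 0 0 0 0 0;0.005 0 0 0 0 0 0'
python3 - <<'E'
from h import *
where()
f=grab_frame("top");g=grab_frame("side")
a=cv2.resize(f["pixels"][150:270,240:360],(480,480),interpolation=2);b=cv2.resize(g["pixels"][160:285,230:330],(320,400),interpolation=2)
im=np.zeros((480,800,3),np.uint8);im[:,:480]=a;im[:400,480:]=b;cv2.imwrite("pics/e.png",im[:,:,::-1])
P=cloud(g);
for nm,F in(("top",f),("side",g)):
  Q=cloud(F);d=np.hypot(Q[...,0]-.58,Q[...,1]+.152);
  for lo,hi in((.04,.06),(.06,.08),(.09,.112),(.112,.135)):
    m=(d<.03)&(Q[...,2]>lo)&(Q[...,2]<hi)
    if m.sum()>3: print(nm,lo,m.sum(),Q[m].mean(0).round(4),lane(Q[m].mean(0)))
E
```

```text
clock: 21.22
position: [0.6396, -0.1556, 0.1784]
tool_rot: [-3.14, -0.001, 2.368]
force: [-13.5, 1.9, 13.0]
grip_width: 0.0096
finger_force: 26.3
clock: 21.88
position: [0.6395, -0.1561, 0.1784]
tool_rot: [-3.141, -0.002, 3.083]
force: [-13.6, -0.3, 15.2]
grip_width: 0.0093
finger_force: 25.6
clock: 22.55
position: [0.6395, -0.1561, 0.1784]
tool_rot: [-3.141, -0.002, 3.078]
force: [-12.4, -0.9, 15.0]
grip_width: 0.01
finger_force: 25.5
t22.6 tcp [ 0.6395 -0.1561  0.1784] lane x,y 0.1641 -0.0013 rpy [-1.799e+02 -1.000e-01  1.764e+02] F [-12.4  -0.9  15. ] w 0.01 ff 25.5 q7 1.08
top 0.04 9 [ 0.5724 -0.1405  0.0484] (np.float64(0.0963), np.float64(0.0107))
top 0.06 13 [ 0.5772 -0.1429  0.0718] (np.float64(0.1012), np.float64(0.0086))
top 0.09 33 [ 0.5799 -0.1504  0.1   ] (np.float64(0.1043), np.float64(0.0013))
top 0.112 20 [ 0.5808 -0.1515  0.1205] (np.float64(0.1052), np.float64(0.0002))
side 0.04 80 [ 0.5731 -0.1402  0.0502] (np.float64(0.097), np.float64(0.0111))
side 0.06 80 [ 0.5733 -0.14    0.0699] (np.float64(0.0971), np.float64(0.0113))
side 0.09 53 [ 0.5752 -0.1458  0.0995] (np.float64(0.0994), np.float64(0.0057))
side 0.112 22 [ 0.577  -0.1478  0.1177] (np.float64(0.1012), np.float64(0.0037))
```

View pics/e.png

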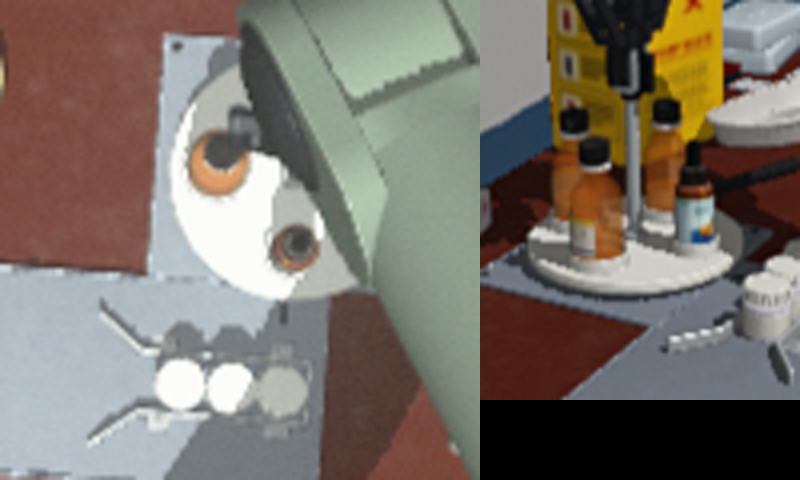

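The dropper (crop (296,243)) now stands at the front, in line with the mark at (284,312). From the top view its teat is within about 1 mm of the front line. The file is still closed up and the grip is held at 25 N, with everything at rest, so I'm handing in.

```bash
python3 -c "
from workcell import bot
print(bot.job_done())"
```

```text
the job is handed in; nothing more can be done
None
```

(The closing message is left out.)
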